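# Open the latched gate of a spice cupboard

### The job

The little wooden cupboard on the worktop is shut by a barred gate with a weighted drop latch; its red thumb lever lifts the latch bar out of the keeper. Lift the latch without forcing anything and swing the gate gently wide open, until it stands about square to the cupboard's front, and leave it standing there. Do not disturb the jars and tin inside or the things beside the cupboard.

Things in the scene. Friction and masses are not known exactly. Their poses are not given: they have to be found in the camera images.
- cupboard: Honey-coloured wooden cupboard fixed to the worktop, 190 mm deep, 300 mm wide, 140 mm tall, flat roof. Origin under its centre; its front looks along its -x, its +y is the left side for one who faces the front. The shut gate's outer face is 96 mm in front of the origin.
- gate_leaf: The gate, 220 mm wide, 14 mm thick, top 123 mm above the worktop. Origin on the vertical hinge line (left front edge), worktop level; shut, its axes are the cupboard's. It reaches 220 mm along its -y; outer face looks along -x. Opens outward, clockwise seen from above. Keep push and pull on gate and latch under 25 N: pulling with the bar behind the lip, or pressing on at the guard, exceeds it.
- pull_bar (a point): Middle of the cross bar of the steel pull loop (8 mm round bar) on the gate: 56 mm out from the gate's face, 95 mm from the hinge, 129 mm above the worktop. The loop lies level; its opening is 70 mm along the gate by 52 mm out. Closed fingertips put down through it press the red thumb pad below and can then draw the gate open by the cross bar.
- thumb_spot (a point): Fixed to the gate: over the middle of the red thumb pad, 26 mm out from the gate's face, 95 mm from the hinge, 103 mm above the worktop. The pad (38 mm along the gate, 4 to 46 mm out from the face) has its top at this height when the latch bar is level; at rest it is 0 to 19 mm higher, at the guard 0 to 19 mm lower. It takes 1 to 3 N to move.
- latch_pivot (a point): Pivot of the latch rocker on the gate's face, 170 mm from the hinge, 97 mm above the worktop. The red pad is 75 mm to its left, the keeper 75 mm to its right; the dark steel bar is 10 mm high and carries a brass weight that keeps it down. Pad down lifts the bar, 1:1. Neither the bar's nor the pad's height is reported.
- keeper_place (a point): Nominal place of the steel keeper on the cupboard's fixed right stile, at the height of the level bar's axis. The true keeper sits up to 9 mm higher or lower, differently each time. The bar rests on its sill, must rise 15 mm to pass its front lip, and meets its rigid upper guard at 19 mm. The guard stays over the bar until the gate is open 0.11 rad; then the pad may be let go.
- gate (a joint): Opening of the gate, rad: 0 shut, grows as it opens, 1.57 square to the front, stop at 1.75. It stays where it is left (light friction, about 0.04 N m).
- honey_jar: clear honey jar with green lid, 64x68x84 mm, inside the cupboard behind the gate's left part; stands upright, origin at the centre of its underside
- nut_jar: clear nut jar with green lid, 60 mm wide, 90 mm tall, inside the cupboard, middle; stands upright, origin at the centre of its underside
- food_tin: small food tin, 57 mm wide, 72 mm tall, inside the cupboard, right; stands upright, origin at the centre of its underside
- green_mug: green mug, 88x125x98 mm, on the worktop to the left of the cupboard; stands upright, origin at the centre of its underside
- salt_shaker: small shaker with grey top, 44 mm wide, 90 mm tall, on the worktop to the right of the cupboard; stands upright, origin at the centre of its underside
- red_timer: red and white kitchen timer, 61 mm wide, 49 mm tall, on the worktop to the right of the cupboard; stands upright, origin at the centre of its underside
There are look-alikes about, which are no part of the job. What is shaped like the salt_shaker but purple is not meant. There is more than one size of the red_timer; the job needs the smaller.

How it is judged:
By the outcome, as a careful person would: the job done as asked, in the order asked, and still so for the second after the job is handed in, with the robot touching nothing.
It also fails if it takes over 72 s, if anything falls off the work surface, if the arm or the gripper's body presses on something with over 40 N, if the wrist force passes 120 N, or if a joint passes its speed limit or range.

### The arm

A 6-joint arm with a two-finger parallel gripper is mounted at the origin on a cart in front of the work surface, level with it; the furniture and walls round the work are solid. World frame = base frame: x ahead of the robot, y to its left, z up, the work surface at z = 0. Lengths are in m, angles in rad, forces in N, time in s.
With the tool pointing down it reaches from about 0.3 to 0.875 m from the base axis. Payload 6.4 kg.
Tool frame: the origin (TCP) lies midway between the tips of the shut fingers; the grasp point (between the pads) lies 19 mm behind it; z points along the fingers, y is the direction in which the jaws open and shut (so a half turn about z gives the same grasp; the last joint's range is limited). The gripper opens to 88 mm and grips with 3 to 60 N. Pads are 18 mm wide; open, the fingers measure 123 mm over their backs; the gripper's body (75 mm by 187 mm) begins 45 mm behind the grasp point.
Start: joints at [-1.45, 0.181, 1.607, -0, 1.354, -0.206], TCP at [0.185, -0.545, 0.239] pointing down, gripper open.
Joint ranges: [-2.99, 2.99], [-0.89, 2.07], [0.3, 2.58], [-1.14, 4.28], [0, 2.63], [-3.12, 3.12]. Speed limits (rad/s): [2.57, 2.57, 3.01, 3.14, 3.14, 3.14].

### API

Orientations are given as a 3x3 rotation matrix whose columns are the frame's x, y, z axes.
In Python, from station import ctrl gives the robot as it stands. The module is installed in compiled form; this text tells all that it offers.
- The arm moves only by the shell command python3 -m handwheel 'ROWS'. ROWS is a JSON object of lists of equal length, an entry for each row: "linear": the shift along the tool's x, y, z in cm, a list of three; "turn": the turn about the tool's z in degrees; "grip": the closure, from 0 (fully open) to 1 (shut). In form: {"linear": [[tx, ty, tz], ...], "turn": [turn, ...], "grip": [grip, ...]}. A call has 1 to 12 rows; each row is the pose to reach, as a shift and turn from the pose commanded when the call began, along the tool's axes at that moment; what a row does not reach only later rows make up. A row lasts 1/8 s, in which the tool goes at most 62.5 mm and 10.7 degrees, less where a joint would pass 70% of its speed; a pose out of reach is approached as far as the arm can. A call with a gripper value outside its range is refused whole. The fingers move at their own pace and stop on an object; the grip force is fixed at half the most. Time passes only in rows, so rows that repeat a pose let the fingers close. It gives the time, the measured TCP pose, the force and the opening at its end, in the units of the state.
- ctrl.read_state(): the state, without advancing time (a new reading comes with each control period).
- ctrl.capture(name): name is "scene" or "side" or "wrist"; returns (picture, depth): 480x640x3 uint8, blue, green, red; 480x640 float32, m along the optical axis (not along the pixel's ray), 0 where there is no reading.
- ctrl.camera_params(name): a dict with "vfov" (degrees; the focal length in pixels is half the picture's height over the tangent of half this angle, whatever the lens; pixels are square), "cx", "cy" (the principal point, pixels), "extrinsics" (4x4, takes a point from camera to world coordinates); the wrist camera has in their place "hand_eye" (4x4, takes a point from camera to tool coordinates, whose origin is the TCP and whose axes are the flange's). Camera axes: x right, y up, looking along -z (the intrinsics and any distortion apply to the point x, -y, -z); pixel columns grow to the right and rows downward; lengths in m; the calibration is good to about 2 mm. A picture is of the moment at which its call begins: read the wrist's pose just before it. camera_params takes no time and is no camera call.
- ctrl.sign_off(): hands the job in, once; it reports no verdict.
The state is a dict: "t": time; "qpos": joint angles; "joint_velocities": joint speeds; "tau": joint torques, N m; "eef_pos": TCP position; "tool_rot": TCP orientation; "ft_force": force on the tool from outside, world axes, zero at the start; "moment": the same for the moment, N m; "width": opening from 0.0 (shut) to 1.0 (fully open).
Only numpy, scipy, OpenCV 4.12 (cv2) and the standard library are available. Lean on these libraries where they do the work, as an engineer would, in place of code of your own. Each camera call takes 0.05 s, during which the arm holds its last target.

## Working session

There is one attempt and no reset: what is moved stays moved. The work goes in short steps, Python scripts to look and compute and a shell command to move; the robot and the scene stay as the last step left them, time stands still between calls to the robot, and variables do not carry over. Pictures are saved under pics/ and viewed, and the job is handed in when it is done.

```bash
mkdir -p pics
python3 - <<'E'
from station import ctrl
import cv2
s=ctrl.read_state()
for k in s: print(k,s[k])
import numpy as np
for n in ["scene","side","wrist"]:
    p,d=ctrl.capture(n); cv2.imwrite(f"pics/{n}0.png",p); np.save(f"{n}0.npy",d)
    print(n,ctrl.camera_params(n))
E
```

```text
t 0.0
qpos [-1.45033123e+00  1.81510237e-01  1.60797285e+00 -2.02700622e-06
  1.35383227e+00 -2.06333295e-01]
joint_velocities [ 0.00065499 -0.00015763  0.00123346  0.00164225 -0.00178301 -0.00101492]
tau [ 1.33019799e-03 -4.33868122e+01 -3.41851187e+01  7.03215413e-02
  3.83828860e-02 -1.23585296e-04]
eef_pos [ 0.18451497 -0.54403118  0.23784447]
tool_rot [[ 9.47074847e-01  3.21012757e-01 -2.08989134e-04]
 [ 3.21012633e-01 -9.47073369e-01  1.70998022e-03]
 [ 3.50997421e-04 -1.68656741e-03 -9.99998516e-01]]
ft_force [-0.8840297   0.0900165  -0.23993458]
moment [-0.02079175  0.00022115  0.04800067]
width 1.0000623454022244
scene {'vfov': 46.41463799821743, 'cx': 325.1645255619811, 'cy': 243.52948482131617, 'extrinsics': array([[-0.97129733,  0.20313939, -0.12375733,  0.4367266 ],
       [-0.23770567, -0.80966216,  0.53660339,  0.64848545],
       [ 0.00880366,  0.55061926,  0.83471008,  1.04383459],
       [ 0.        ,  0.        ,  0.        ,  1.        ]])}
side {'vfov': 46.4432009883882, 'cx': 315.94147746965683, 'cy': 242.6849222127126, 'extrinsics': array([[-0.81409522,  0.47114009, -0.33952317,  0.22227134],
       [-0.58066621, -0.66915153,  0.46374884,  0.53919039],
       [-0.00870177,  0.57468535,  0.81832819,  0.98156207],
       [ 0.        ,  0.        ,  0.        ,  1.        ]])}
wrist {'vfov': 68.73652051189993, 'cx': 321.5774035017834, 'cy': 243.27436994568225, 'hand_eye': array([[ 8.30587238e-04,  9.54821322e-01,  2.97179328e-01,
         7.63241870e-02],
       [ 9.99999655e-01, -8.02214673e-04, -2.17428573e-04,
         5.31484383e-04],
       [ 3.07961800e-05,  2.97179406e-01, -9.54821659e-01,
        -1.44731496e-01],
       [ 0.00000000e+00,  0.00000000e+00,  0.00000000e+00,
         1.00000000e+00]])}
```

View pics/scene0.png

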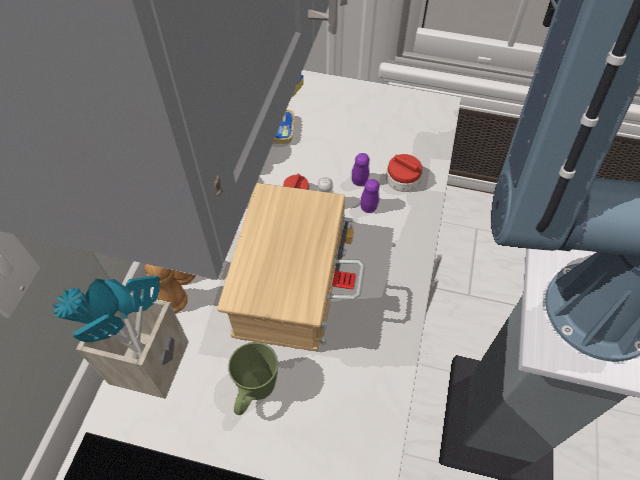

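View pics/side0.png

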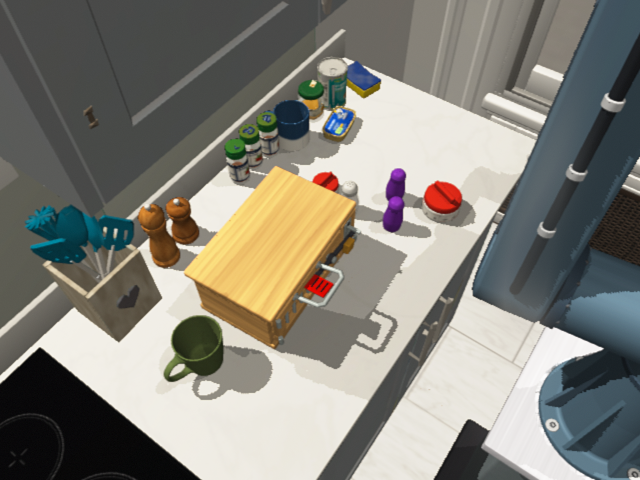

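View pics/wrist0.png

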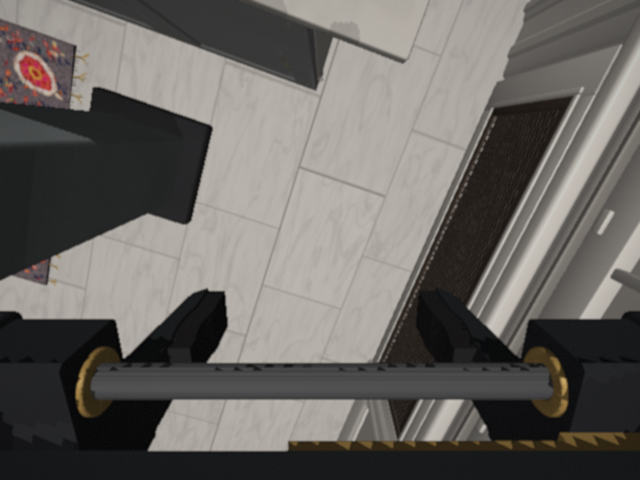

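Scene: the cupboard roof spans about (260,190)–(325,325), with the pull loop at (348,280), the red pad at (343,281) and the brass weight at (348,235). The red things that could be taken for the pad are the timers at (296,185) and (405,170); the pad is the one inside the loop. Next I'll take close crops.

Run:
```python
import cv2
p=cv2.imread("pics/scene0.png")[175:355,205:385]; cv2.imwrite("pics/sc_crop.png",cv2.resize(p,(720,720))[:600] if 0 else cv2.resize(p,(600,600),interpolation=2))
p=cv2.imread("pics/side0.png")[160:360,180:380]; cv2.imwrite("pics/si_crop.png",cv2.resize(p,(600,600),interpolation=2))
```

```text
(no output)
```

View pics/sc_crop.png

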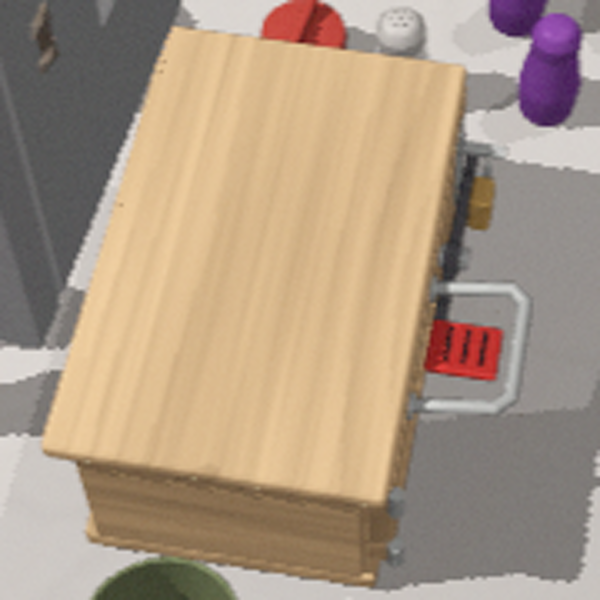

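View pics/si_crop.png

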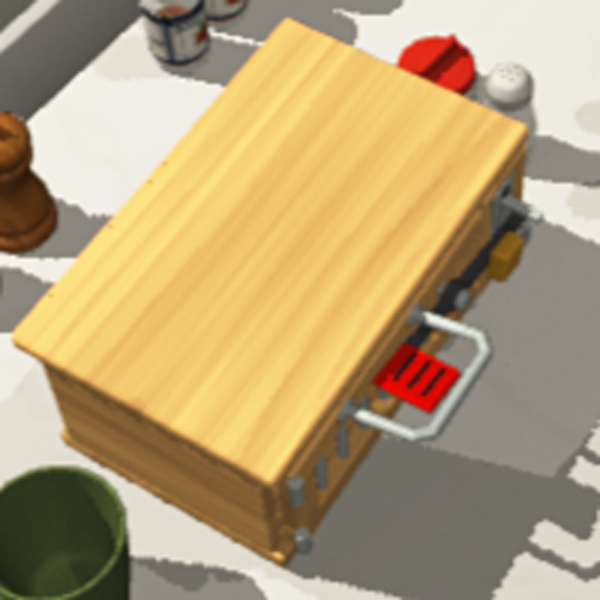

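```bash
cat > h.py <<'E'
import numpy as np
from station import ctrl
def cam(n,T=None):
    P=ctrl.camera_params(n); f=240/np.tan(np.radians(P["vfov"]/2)); 
    E=P.get("extrinsics"); 
    if E is None:
        E=T@P["hand_eye"]
    return f,P["cx"],P["cy"],E
def ray(n,u,v,T=None):
    f,cx,cy,E=cam(n,T); d=np.array([(u-cx)/f,-(v-cy)/f,-1.]); return E[:3,3],E[:3,:3]@d
def atz(n,u,v,z,T=None):
    o,d=ray(n,u,v,T); return o+d*(z-o[2])/d[2]
def tri(a,b):
    A=np.zeros((3,3));c=np.zeros(3)
    for o,d in (a,b):
        d=d/np.linalg.norm(d);M=np.eye(3)-np.outer(d,d);A+=M;c+=M@o
    return np.linalg.solve(A,c)
def dep(n,u,v,D,T=None):
    o,d=ray(n,u,v,T); return o+d*D[int(round(v)),int(round(u))]
def proj(n,p,T=None):
    f,cx,cy,E=cam(n,T); q=E[:3,:3].T@(np.asarray(p)-E[:3,3]); return cx+f*q[0]/-q[2], cy+f*q[1]/q[2]
E
cat > m.py <<'E'
from h import *
np.set_printoptions(precision=4,suppress=True)
S=lambda u,v:(205+u/3.3333,175+v/3.3333); I=lambda u,v:(180+u/3,160+v/3)
Ds=np.load("scene0.npy");Di=np.load("side0.npy")
for nm,a,b in [("FR",(466,66),(527,128)),("FL",(385,502),(272,485)),("BL",(45,452),(15,343)),("BR",(175,28),(288,18))]:
    print(nm,atz("scene",*S(*a),.14),atz("side",*I(*b),.14),tri(ray("scene",*S(*a)),ray("side",*I(*b))))
for nm,a,b in [("bar mid",(520,345),(462,387)),("pad c",(464,350),(418,379)),("pad out R",(501,327),(459,376)),("pad out L",(496,380),(432,413))]:
    print(nm,tri(ray("scene",*S(*a)),ray("side",*I(*b))),dep("scene",*S(*a),Ds),dep("side",*I(*b),Di))
E
python3 m.py
```

```text
FR [ 0.5601 -0.0588  0.14  ] [ 0.5635 -0.059   0.14  ] [ 0.5587 -0.0503  0.1515]
FL [0.5375 0.2379 0.14  ] [0.5396 0.2374 0.14  ] [0.537  0.2402 0.1463]
BL [0.7217 0.2535 0.14  ] [0.7214 0.2517 0.14  ] [0.7232 0.2512 0.1364]
BR [ 0.7428 -0.0438  0.14  ] [ 0.7487 -0.0462  0.14  ] [ 0.7381 -0.0336  0.1557]
bar mid [0.4879 0.126  0.1408] [0.4881 0.1221 0.1317] [0.4903 0.1218 0.1349]
pad c [0.5192 0.1257 0.1202] [0.5193 0.1245 0.1168] [0.5192 0.1254 0.1209]
pad out R [0.5013 0.1079 0.1202] [0.5101 0.0368 0.0015] [0.5395 0.0494 0.0003]
pad out L [0.4972 0.1428 0.1256] [0.505  0.0753 0.0007] [0.5369 0.085  0.0036]
```

```bash
cat > go.py <<'E'
import sys
from h import *
# target x y z yaw(of tool x) -> shift in cm, turn deg
s=ctrl.read_state(); R=s["tool_rot"]; p=np.array(s["eef_pos"])
R=np.array(R)
t=np.array([float(a) for a in sys.argv[1:4]]); yaw=float(sys.argv[4])
y0=np.arctan2(R[1,0],R[0,0])
print("t",s["t"],"p",p.round(4),"yaw",round(y0,4),"F",np.round(s["ft_force"],2),"w",round(s["width"],3))
print("linear",(R.T@(t-p)*100).round(2),"turn",round(-np.degrees(yaw-y0),2))
E
python3 go.py 0.47 0.11 0.26 1.65
```

```text
t 0.15 p [ 0.1846 -0.5442  0.238 ] yaw 0.3268 F [0.89 0.85 0.25] w 0.997
linear [ 48.03 -52.79  -2.12] turn -75.82
```

```bash
python3 -m handwheel '{"linear":[[4,-4.4,-0.5],[8,-8.8,-1],[12,-13.2,-1.5],[16,-17.6,-2.1],[20,-22,-2.1],[24,-26.4,-2.1],[28,-30.8,-2.1],[32,-35.2,-2.1],[36,-39.6,-2.1],[40,-44,-2.1],[44,-48.4,-2.1],[48,-52.8,-2.1]],"turn":[-6.3,-12.6,-19,-25.3,-31.6,-37.9,-44.2,-50.5,-56.8,-63.2,-69.5,-75.8],"grip":[0.5,1,1,1,1,1,1,1,1,1,1,1]}'; python3 go.py 0.47 0.11 0.26 1.65
```

```text
t: 1.65
eef_pos: [0.4701, 0.1117, 0.2597]
tool_rot: [[-0.083, 0.997, 0.0], [0.997, 0.083, -0.0], [-0.0, 0.0, -1.0]]
ft_force: [0.3, -1.4, -0.2]
width: 0.006
t 1.65 p [0.4701 0.1117 0.2597] yaw 1.6538 F [ 0.32 -1.45 -0.19] w 0.006
linear [-0.17 -0.02 -0.03] turn 0.22
```

Run:
```python
from station import ctrl
import cv2,numpy as np
s=ctrl.read_state(); T=np.eye(4);T[:3,:3]=s["tool_rot"];T[:3,3]=s["eef_pos"];np.save("T1.npy",T)
p,d=ctrl.capture("wrist");cv2.imwrite("pics/wrist1.png",p);np.save("wrist1.npy",d)
```

```text
(no output)
```

View pics/wrist1.png

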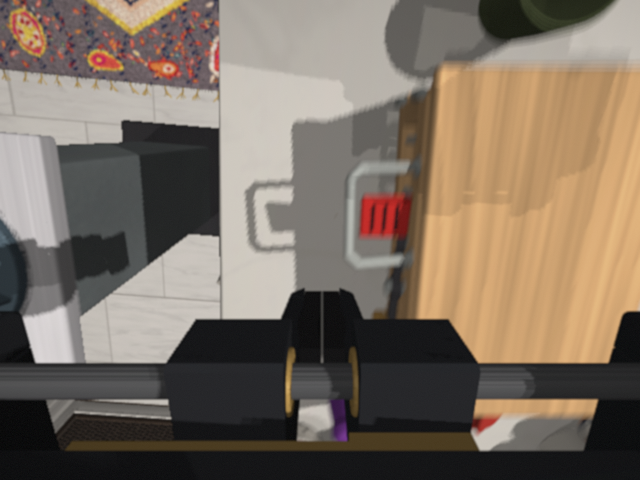

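Run:
```python
import cv2
p=cv2.imread("pics/wrist1.png")[140:290,320:470]; cv2.imwrite("pics/w1c.png",cv2.resize(p,(600,600),interpolation=2))
```

```text
(no output)
```

View pics/w1c.png

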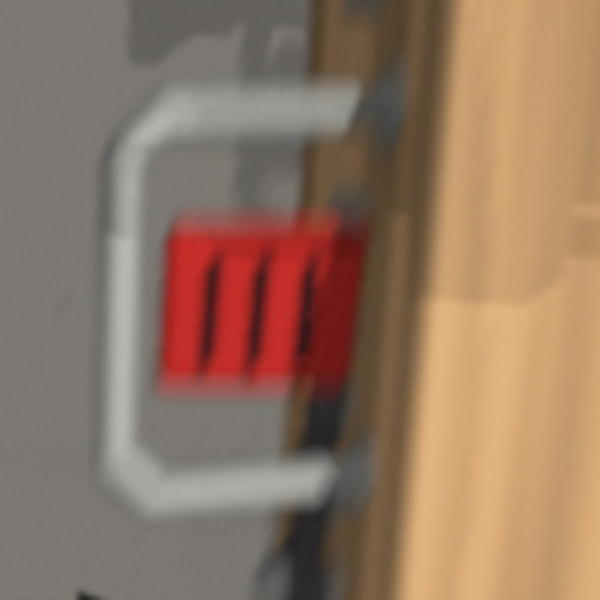

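```bash
cat > m2.py <<'E'
from h import *
np.set_printoptions(precision=4,suppress=True)
T=np.load("T1.npy");D=np.load("wrist1.npy")
W=lambda u,v:(320+u/4,140+v/4)
for nm,c in [("bar",(122,297)),("legL",(250,110)),("legR",(245,487)),("barL",(124,200)),("barR",(119,420))]:
    print(nm,atz("wrist",*W(*c),.129,T),dep("wrist",*W(*c),D,T))
for nm,c in [("padOutL",(178,228)),("padOutR",(160,388)),("c",(262,305)),("l",(245,240)),("r",(225,370)),("m",(235,305))]:
    print(nm,atz("wrist",*W(*c),.115,T),dep("wrist",*W(*c),D,T))
E
python3 m2.py
```

```text
bar [0.4915 0.1284 0.129 ] [0.4911 0.1293 0.1329]
legL [0.5121 0.1671 0.129 ] [0.5128 0.1668 0.1255]
legR [0.5216 0.0902 0.129 ] [0.5225 0.0886 0.1244]
barL [0.4898 0.1478 0.129 ] [0.4895 0.1483 0.1323]
barR [0.4937 0.1027 0.129 ] [0.4935 0.1033 0.131 ]
padOutL [0.503  0.1409 0.115 ] [ 0.5191  0.122  -0.0015]
padOutR [0.5033 0.1062 0.115 ] [0.5036 0.1057 0.1131]
c [0.5226 0.1262 0.115 ] [0.5216 0.1272 0.1199]
l [0.5172 0.1396 0.115 ] [0.5164 0.1403 0.119 ]
r [0.5167 0.1114 0.115 ] [0.5168 0.1112 0.1145]
m [0.5169 0.1257 0.115 ] [0.5162 0.1265 0.1187]
```

```bash
python3 go.py 0.519 0.130 0.145 1.65
```

```text
t 1.7 p [0.4714 0.1173 0.2596] yaw 1.6616 F [-3.89  0.84 -0.77] w 0.006
linear [ 0.79  4.83 11.47] turn 0.66
```

```bash
python3 -m handwheel '{"linear":[[0,0,0],[0,0,0],[0,0,0]],"turn":[0,0,0],"grip":[1,1,1]}'; python3 go.py 0.519 0.130 0.145 1.65;python3 - <<'E'
from station import ctrl
import cv2,numpy as np
s=ctrl.read_state(); T=np.eye(4);T[:3,:3]=s["tool_rot"];T[:3,3]=s["eef_pos"];np.save("T1.npy",T);print(T)
p,d=ctrl.capture("wrist");cv2.imwrite("pics/wrist2.png",p);np.save("wrist1.npy",d)
a=cv2.imread("pics/wrist1.png").astype(float); print(abs(a-p).mean())
p=p[140:290,320:470]; cv2.imwrite("pics/w2c.png",cv2.resize(p,(600,600),interpolation=2))
E
```

```text
t: 2.08
eef_pos: [0.4695, 0.1083, 0.2598]
tool_rot: [[-0.076, 0.997, 0.0], [0.997, 0.076, -0.0], [-0.0, 0.0, -1.0]]
ft_force: [0.8, 0.4, 0.3]
width: 0.007
t 2.075 p [0.4695 0.1083 0.2598] yaw 1.6473 F [0.77 0.35 0.3 ] w 0.007
linear [ 1.78  5.1  11.48] turn -0.15
[[-7.64410285e-02  9.97074103e-01  4.30439111e-05  4.69511976e-01]
 [ 9.97074085e-01  7.64410354e-02 -1.91840921e-04  1.08332430e-01]
 [-1.94569936e-04  2.82534510e-05 -9.99999981e-01  2.59760204e-01]
 [ 0.00000000e+00  0.00000000e+00  0.00000000e+00  1.00000000e+00]]
2.5655891927083334
```

View pics/w2c.png

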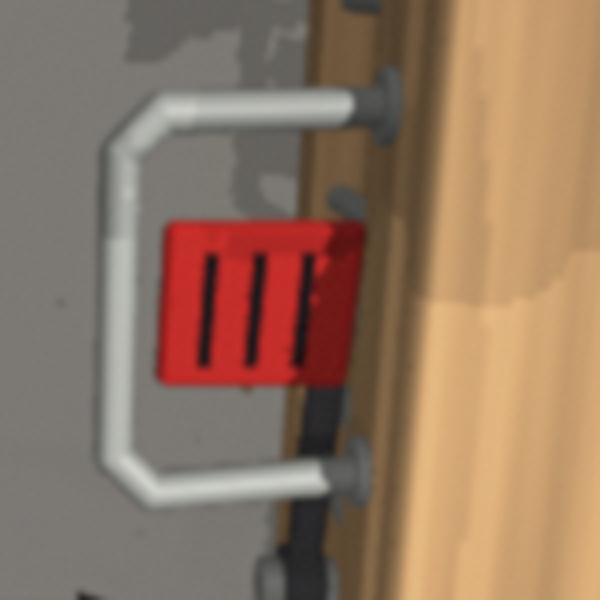

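```bash
cat > m2.py <<'E'
from h import *
np.set_printoptions(precision=4,suppress=True)
T=np.load("T1.npy");D=np.load("wrist1.npy")
W=lambda u,v:(320+u/4,140+v/4)
for nm,c in [("bar",(119,297)),("legL",(250,108)),("legR",(245,484)),("barL",(122,190)),("barR",(116,420))]:
    print(nm,atz("wrist",*W(*c),.129,T),dep("wrist",*W(*c),D,T))
for nm,c in [("padOutL",(170,230)),("padOutR",(163,378)),("inL",(355,230)),("inR",(338,378)),("m",(260,302))]:
    print(nm,atz("wrist",*W(*c),.115,T),dep("wrist",*W(*c),D,T))
E
python3 m2.py
```

```text
bar [0.4905 0.1249 0.129 ] [0.4903 0.1253 0.1308]
legL [0.5119 0.1638 0.129 ] [0.5122 0.1637 0.127 ]
legR [0.5207 0.0872 0.129 ] [0.521  0.0868 0.1278]
barL [0.4889 0.1462 0.129 ] [0.4886 0.1467 0.1324]
barR [0.4925 0.0991 0.129 ] [0.4921 0.1001 0.1324]
padOutL [0.501  0.1368 0.115 ] [0.5002 0.1378 0.1212]
padOutR [0.5031 0.1049 0.115 ] [0.5034 0.1043 0.1129]
inL [0.5393 0.1398 0.115 ] [0.5381 0.1405 0.1194]
inR [0.5405 0.1078 0.115 ] [0.5409 0.1074 0.1134]
m [0.5216 0.1231 0.115 ] [0.5209 0.1238 0.1183]
```

```bash
python3 go.py 0.520 0.126 0.145 1.65
```

```text
t 2.125 p [0.4696 0.1083 0.2598] yaw 1.6473 F [-0.02 -0.09 -0.12] w 0.004
linear [ 1.38  5.16 11.48] turn -0.16
```

```bash
python3 -m handwheel '{"linear":[[0.4,2.5,2],[1,4,5],[1.4,5.2,8],[1.4,5.2,10.5],[1.4,5.2,11.5],[1.4,5.2,11.5],[1.4,5.2,11.5]],"turn":[0,0,0,0,0,0,0],"grip":[1,1,1,1,1,1,1]}'; python3 go.py 0.520 0.126 0.120 1.65
python3 - <<'E'
from station import ctrl
import cv2
for n,(a,b) in dict(scene=(200,290),side=(200,260)).items():
    p,d=ctrl.capture(n); p=p[a:a+130,b:b+130]; cv2.imwrite(f"pics/{n}2.png",cv2.resize(p,(600,600),interpolation=2))
E
```

```text
t: 3.0
eef_pos: [0.5212, 0.1274, 0.146]
tool_rot: [[-0.078, 0.997, 0.002], [0.997, 0.078, 0.0], [-0.0, 0.002, -1.0]]
ft_force: [0.2, -0.2, 0.1]
width: 0.005
t 3.0 p [0.5212 0.1274 0.146 ] yaw 1.6493 F [ 0.21 -0.22  0.08] w 0.005
linear [-0.13 -0.14  2.6 ] turn -0.04
```

View pics/scene2.png

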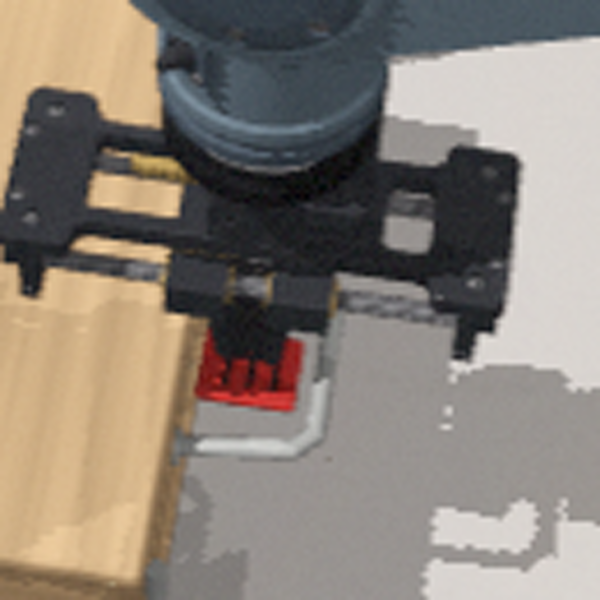

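View pics/side2.png

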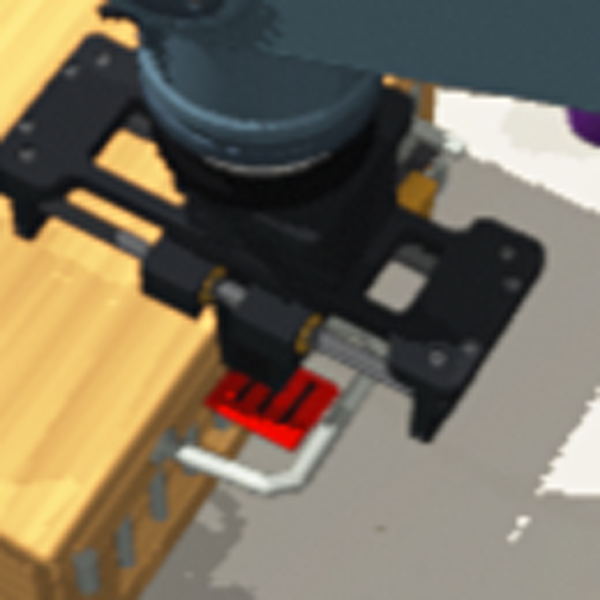

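```bash
python3 -m handwheel '{"linear":[[-0.1,-0.1,0.8],[-0.1,-0.1,1.6],[-0.1,-0.1,2.0],[-0.1,-0.1,2.2],[-0.1,-0.1,2.2],[-0.1,-0.1,2.2]],"turn":[0,0,0,0,0,0],"grip":[1,1,1,1,1,1]}'; python3 go.py 0.520 0.126 0.120 1.65
```

```text
t: 3.85
eef_pos: [0.5197, 0.1266, 0.1229]
tool_rot: [[-0.079, 0.997, 0.0], [0.997, 0.079, 0.0], [-0.0, 0.0, -1.0]]
ft_force: [-0.7, -0.5, 0.0]
width: 0.01
t 3.85 p [0.5197 0.1266 0.1229] yaw 1.6498 F [-0.7  -0.53  0.01] w 0.01
linear [-0.06  0.03  0.29] turn -0.01
```

```bash
for i in 1 2 3; do python3 -m handwheel '{"linear":[[0,0,0.1],[0,0,0.1],[0,0,0.1]],"turn":[0,0,0],"grip":[1,1,1]}' | egrep 'eef|ft'; done
```

```text
eef_pos: [0.5196, 0.1265, 0.1218]
ft_force: [0.8, -0.3, 0.0]
eef_pos: [0.5196, 0.1267, 0.1209]
ft_force: [-0.4, 0.7, 1.4]
eef_pos: [0.5196, 0.1265, 0.1198]
ft_force: [-0.0, 0.1, 2.4]
```

```bash
for i in 1 2 3; do python3 -m handwheel '{"linear":[[0,0,0.1],[0,0,0.1],[0,0,0.1]],"turn":[0,0,0],"grip":[1,1,1]}' | egrep 'eef|ft'; done
```

```text
eef_pos: [0.5196, 0.1265, 0.1187]
ft_force: [0.4, 1.1, 2.3]
eef_pos: [0.5195, 0.1265, 0.1177]
ft_force: [1.9, 1.6, 2.3]
eef_pos: [0.5195, 0.1265, 0.1167]
ft_force: [0.4, 0.8, 1.0]
```

```bash
python3 -m handwheel '{"linear":[[0,0,0.3],[0,0,0.6],[0,0,0.9],[0,0,1.2],[0,0,1.3],[0,0,1.3],[0,0,1.3]],"turn":[0,0,0,0,0,0,0],"grip":[1,1,1,1,1,1,1]}' | egrep 'eef|ft'
python3 -m handwheel '{"linear":[[0,0,0.1],[0,0,0.1],[0,0,0.1]],"turn":[0,0,0],"grip":[1,1,1]}' | egrep 'eef|ft'
```

```text
eef_pos: [0.5193, 0.1266, 0.1037]
ft_force: [-0.2, 2.1, 1.5]
eef_pos: [0.5194, 0.1266, 0.1027]
ft_force: [-0.4, 1.4, 2.9]
```

```bash
python3 -m handwheel '{"linear":[[0,0,0.05],[0,0,0.05],[0,0,0.05]],"turn":[0,0,0],"grip":[1,1,1]}' | egrep 'eef|ft'
python3 -m handwheel '{"linear":[[0,0,0.05],[0,0,0.05],[0,0,0.05]],"turn":[0,0,0],"grip":[1,1,1]}' | egrep 'eef|ft'
 python3 - <<'E'
from station import ctrl
import cv2
for n,(a,b) in dict(scene=(190,290),side=(200,260)).items():
    p,d=ctrl.capture(n); p=p[a:a+130,b:b+130]; cv2.imwrite(f"pics/{n}3.png",cv2.resize(p,(600,600),interpolation=2))
E
```

```text
eef_pos: [0.5194, 0.1265, 0.1022]
ft_force: [-1.4, 1.9, 1.2]
eef_pos: [0.5195, 0.1265, 0.1017]
ft_force: [-0.4, 1.7, 1.6]
```

View pics/side3.png

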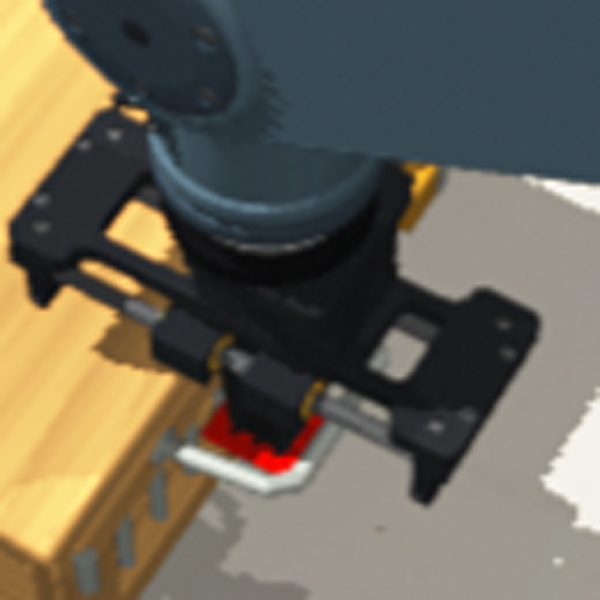

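The side view shows the fingertips inside the loop with the pad pressed about level, and there's no guard contact yet. Next I'll draw outward gently.

```bash
python3 -m handwheel '{"linear":[[0,-0.2,0],[0,-0.4,0],[0,-0.5,0],[0,-0.6,0],[0,-0.6,0]],"turn":[0,0,0,0,0],"grip":[1,1,1,1,1]}' | egrep 'eef|ft'
for i in 1 2 3; do python3 -m handwheel '{"linear":[[0,-0.05,0],[0,-0.1,0],[0,-0.1,0]],"turn":[0,0,0],"grip":[1,1,1]}' | egrep 'eef|ft'; done
```

```text
eef_pos: [0.5135, 0.1261, 0.1018]
ft_force: [0.7, 1.8, 3.3]
eef_pos: [0.5125, 0.126, 0.1017]
ft_force: [0.3, 2.2, 2.9]
eef_pos: [0.5115, 0.1259, 0.1017]
ft_force: [0.2, 1.8, 2.8]
eef_pos: [0.5105, 0.1258, 0.1017]
ft_force: [1.4, 1.9, 3.2]
```

```bash
for i in 1 2 3 4; do python3 -m handwheel '{"linear":[[0,-0.05,0],[0,-0.1,0],[0,-0.1,0]],"turn":[0,0,0],"grip":[1,1,1]}' | egrep 'eef|ft'; done
```

```text
eef_pos: [0.5095, 0.1258, 0.1017]
ft_force: [-0.1, 1.9, 2.3]
eef_pos: [0.5085, 0.1257, 0.1017]
ft_force: [1.0, 1.3, 2.7]
eef_pos: [0.5075, 0.1256, 0.1017]
ft_force: [-0.2, 2.0, 3.4]
eef_pos: [0.5065, 0.1255, 0.1017]
ft_force: [0.7, 2.1, 2.1]
```

Run:
```python
from station import ctrl
import cv2
for n,(a,b) in dict(scene=(190,290),side=(200,260)).items():
    p,d=ctrl.capture(n); p=p[a:a+130,b:b+130]; cv2.imwrite(f"pics/{n}4.png",cv2.resize(p,(600,600),interpolation=2))
```

```text
(no output)
```

View pics/side4.png

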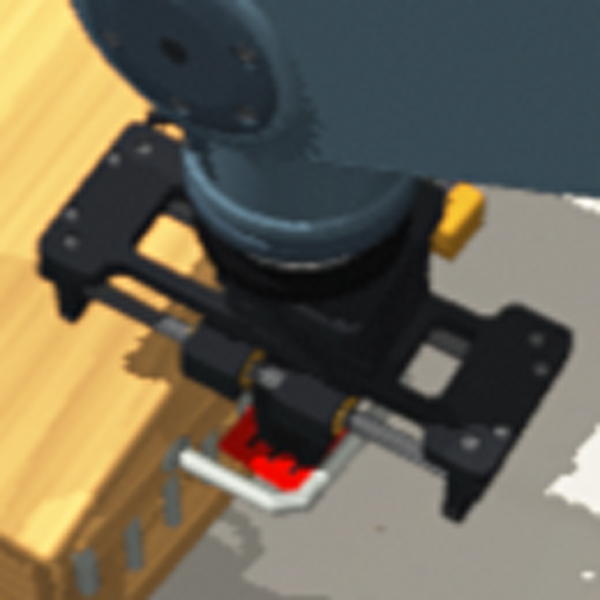

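View pics/scene4.png

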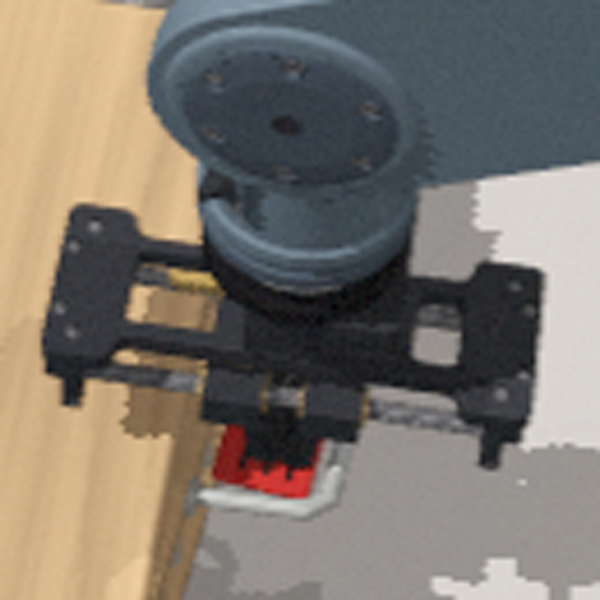

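```bash
cat > arc.py <<'E'
import sys
from h import *
H=np.array([.538,.223]);psi=.08
o=float(sys.argv[1]);a=float(sys.argv[2]);z=float(sys.argv[3])
s=ctrl.read_state();R=np.array(s["tool_rot"]);p=np.array(s["eef_pos"]);y0=np.arctan2(R[1,0],R[0,0])
def fr(phi):
    t=psi-phi; return np.array([-np.cos(t),-np.sin(t)]),np.array([np.sin(t),-np.cos(t)])
rel=p[:2]-H
ang=lambda v:np.arctan2(v[1],v[0])
u,w=fr(0); phi=ang(u*o+w*a)-ang(rel)
print("phi now",round(phi,3),"r",np.linalg.norm(rel).round(4),"vs",round(np.hypot(o,a),4),"p",p.round(4),"yaw-based phi",round(1.65-y0,3),"F",np.round(s["ft_force"],1))
for ph in sys.argv[4:]:
    ph=float(ph);u,w=fr(ph);t=np.append(H+u*o+w*a,z)
    print(ph,"lin",(R.T@(t-p)*100).round(2),"turn",round(-np.degrees(1.65-ph-y0),1))
E
python3 arc.py .0345 .096 .1017 .05 .08 .11 .14 .17
```

```text
phi now 0.048 r 0.1024 vs 0.102 p [0.5065 0.1255 0.1017] yaw-based phi 0.0 F [0.1 2.1 2.2]
0.05 lin [ 0.05 -0.01  0.  ] turn 2.9
0.08 lin [ 0.17 -0.29  0.  ] turn 4.6
0.11 lin [ 0.3  -0.56  0.  ] turn 6.3
0.14 lin [ 0.44 -0.84  0.  ] turn 8.0
0.17 lin [ 0.58 -1.11  0.  ] turn 9.7
```

```bash
python3 -m handwheel '{"linear":[[0.05,0,0],[0.1,-0.1,0],[0.15,-0.2,0],[0.17,-0.3,0],[0.22,-0.4,0],[0.26,-0.5,0],[0.3,-0.6,0]],"turn":[1,2,3,4,5,6,6.5],"grip":[1,1,1,1,1,1,1]}' | egrep 'eef|ft'
python3 arc.py .0345 .096 .1017 .11 .14 .17 .2 .22
```

```text
eef_pos: [0.5003, 0.1281, 0.1017]
ft_force: [0.2, -0.2, 2.3]
phi now 0.113 r 0.1021 vs 0.102 p [0.5003 0.1281 0.1017] yaw-based phi 0.114 F [ 0.2 -0.2  2.3]
0.11 lin [-0.    0.04  0.  ] turn -0.3
0.14 lin [ 0.1  -0.25  0.  ] turn 1.5
0.17 lin [ 0.22 -0.53  0.  ] turn 3.2
0.2 lin [ 0.34 -0.82  0.  ] turn 4.9
0.22 lin [ 0.43 -1.    0.  ] turn 6.0
```

```bash
python3 -m handwheel '{"linear":[[0.05,-0.1,0],[0.1,-0.2,0],[0.14,-0.35,0],[0.2,-0.5,0],[0.25,-0.6,0],[0.3,-0.7,0],[0.36,-0.85,0],[0.43,-1.0,0],[0.43,-1.0,0]],"turn":[0.7,1.3,2,3,3.7,4.4,5.2,6,6],"grip":[1,1,1,1,1,1,1,1,1]}' | egrep 'eef|ft'
python3 arc.py .0345 .096 .1017 .22 .3
python3 - <<'E'
from station import ctrl
import cv2
for n,(a,b) in dict(scene=(190,290),side=(200,260)).items():
    p,d=ctrl.capture(n); p=p[a:a+130,b:b+130]; cv2.imwrite(f"pics/{n}5.png",cv2.resize(p,(600,600),interpolation=2))
E
```

```text
eef_pos: [0.4903, 0.1329, 0.1017]
ft_force: [-0.4, 0.4, 3.8]
phi now 0.222 r 0.102 vs 0.102 p [0.4903 0.1329 0.1017] yaw-based phi 0.219 F [-0.4  0.4  3.8]
0.22 lin [-0.01  0.02  0.  ] turn 0.1
0.3 lin [ 0.3  -0.74  0.  ] turn 4.7
```

View pics/side5.png

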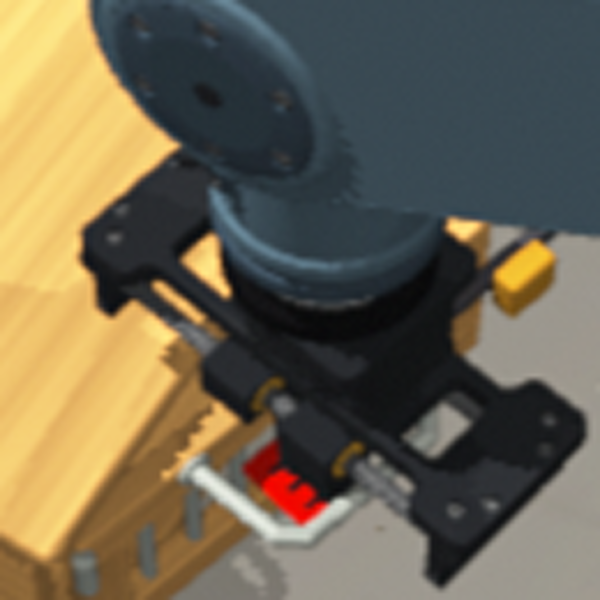

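View pics/scene5.png

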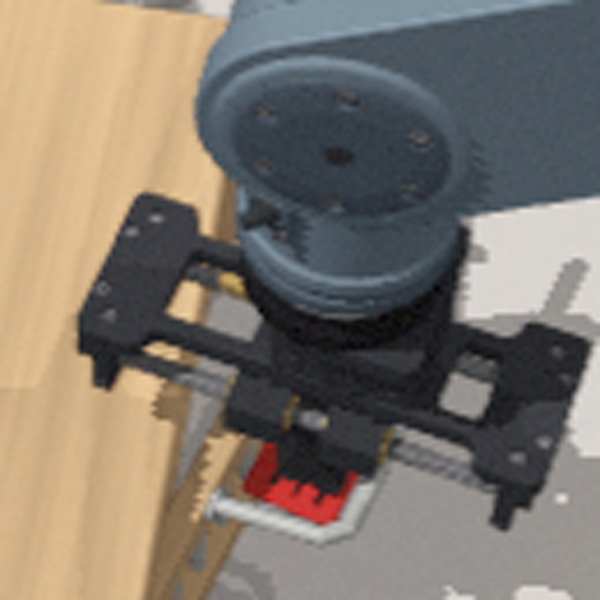

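The latch bar is free and the gate stands about 0.22 rad open. I'll continue along the arc.

```bash
python3 arc.py .0345 .096 .1017 .26 .32 .38 .44 .5 .56 .62 .68 .74 .78 .8
```

```text
phi now 0.221 r 0.102 vs 0.102 p [0.4904 0.1328 0.1017] yaw-based phi 0.218 F [-0.2 -0.1  2.1]
0.26 lin [ 0.14 -0.37 -0.  ] turn 2.4
0.32 lin [ 0.39 -0.93 -0.  ] turn 5.8
0.38 lin [ 0.67 -1.48 -0.  ] turn 9.3
0.44 lin [ 0.98 -2.   -0.  ] turn 12.7
0.5 lin [ 1.32 -2.51 -0.  ] turn 16.1
0.56 lin [ 1.7  -2.99 -0.  ] turn 19.6
0.62 lin [ 2.1  -3.46 -0.  ] turn 23.0
0.68 lin [ 2.53 -3.89 -0.  ] turn 26.5
0.74 lin [ 2.98 -4.3  -0.  ] turn 29.9
0.78 lin [ 3.3  -4.56 -0.  ] turn 32.2
0.8 lin [ 3.46 -4.68 -0.  ] turn 33.3
```

```bash
python3 -m handwheel '{"linear":[[0.14,-0.35,0],[0.4,-0.93,0],[0.67,-1.48,0],[0.98,-2,0],[1.32,-2.5,0],[1.7,-3,0],[2.1,-3.46,0],[2.53,-3.9,0],[2.98,-4.3,0],[3.3,-4.56,0],[3.46,-4.68,0],[3.46,-4.68,0]],"turn":[2.4,5.8,9.3,12.7,16.1,19.6,23,26.5,29.9,32.2,33.3,33.3],"grip":[1,1,1,1,1,1,1,1,1,1,1,1]}' | egrep 'eef|ft'
python3 arc.py .0345 .096 .1017 .84 .9 .96 1.02 1.08 1.14 1.2 1.26 1.32 1.36 1.38
python3 - <<'E'
from station import ctrl
import cv2
for n in ["scene"]:
    p,d=ctrl.capture(n); cv2.imwrite(f"pics/{n}6.png",p)
E
```

```text
eef_pos: [0.4494, 0.1737, 0.102]
ft_force: [1.3, 1.8, 2.0]
phi now 0.798 r 0.1014 vs 0.102 p [0.4494 0.1737 0.102 ] yaw-based phi 0.799 F [1.3 1.8 2. ]
0.84 lin [ 0.1  -0.42  0.03] turn 2.3
0.9 lin [ 0.35 -0.98  0.03] turn 5.8
0.96 lin [ 0.63 -1.53  0.03] turn 9.2
1.02 lin [ 0.94 -2.05  0.03] turn 12.7
1.08 lin [ 1.28 -2.56  0.03] turn 16.1
1.14 lin [ 1.65 -3.04  0.03] turn 19.5
1.2 lin [ 2.05 -3.51  0.03] turn 23.0
1.26 lin [ 2.48 -3.94  0.03] turn 26.4
1.32 lin [ 2.94 -4.35  0.03] turn 29.8
1.36 lin [ 3.25 -4.61  0.03] turn 32.1
1.38 lin [ 3.41 -4.74  0.03] turn 33.3
```

View pics/scene6.png

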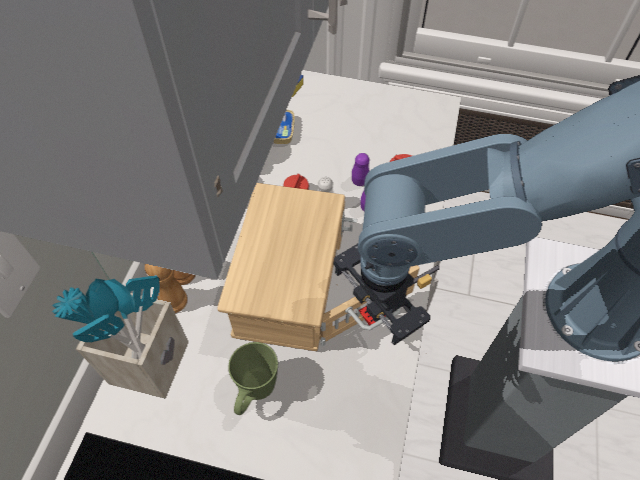

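The gate is about half open, with the loop at (368,312) and nothing else moved. I'll carry on.

```bash
python3 -m handwheel '{"linear":[[0.1,-0.4,0],[0.35,-0.98,0],[0.63,-1.53,0],[0.94,-2.05,0],[1.28,-2.56,0],[1.65,-3.04,0],[2.05,-3.5,0],[2.48,-3.94,0],[2.94,-4.35,0],[3.25,-4.6,0],[3.4,-4.74,0],[3.4,-4.74,0]],"turn":[2.3,5.8,9.2,12.7,16.1,19.5,23,26.4,29.8,32.1,33.3,33.3],"grip":[1,1,1,1,1,1,1,1,1,1,1,1]}' | egrep 'eef|ft'
python3 arc.py .0345 .096 .1017 1.40 1.44 1.48 1.52 1.54 1.56 1.57
python3 - <<'E'
from station import ctrl
import cv2
for n,(a,b) in dict(scene=(250,280),side=(230,230)).items():
    p,d=ctrl.capture(n); p=p[a:a+150,b:b+150]; cv2.imwrite(f"pics/{n}7.png",cv2.resize(p,(600,600),interpolation=2))
E
```

```text
eef_pos: [0.4361, 0.2302, 0.1018]
ft_force: [2.1, -0.0, 3.5]
phi now -4.907 r 0.1022 vs 0.102 p [0.4361 0.2302 0.1018] yaw-based phi 1.38 F [ 2.1 -0.   3.5]
1.4 lin [ 0.1  -0.22  0.01] turn 1.1
1.44 lin [ 0.25 -0.6   0.01] turn 3.4
1.48 lin [ 0.42 -0.97  0.01] turn 5.7
1.52 lin [ 0.6  -1.34  0.01] turn 8.0
1.54 lin [ 0.7  -1.52  0.01] turn 9.2
1.56 lin [ 0.8  -1.69  0.01] turn 10.3
1.57 lin [ 0.85 -1.78  0.01] turn 10.9
```

View pics/scene7.png

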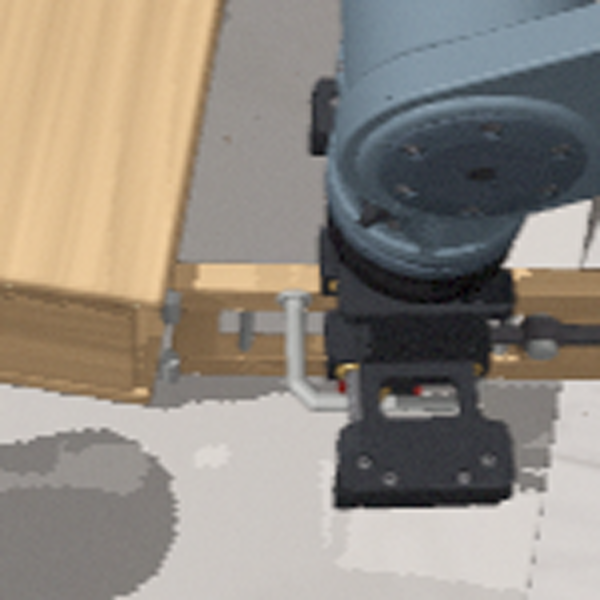

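```bash
python3 -m handwheel '{"linear":[[0.1,-0.22,0],[0.2,-0.5,0],[0.3,-0.75,0],[0.42,-1,0],[0.5,-1.2,0],[0.6,-1.34,0],[0.7,-1.5,0],[0.8,-1.7,0],[0.8,-1.7,0]],"turn":[1.1,2.7,4.1,5.7,6.8,8,9.2,10.3,10.3],"grip":[1,1,1,1,1,1,1,1,1]}' | egrep 'eef|ft'
python3 -m handwheel '{"linear":[[0,0.3,0],[0,0.5,0],[0,0.5,-0.3],[0,0.5,-0.6],[0,0.5,-0.9],[0,0.5,-1.2],[0,0.5,-1.5],[0,0.5,-1.8],[0,0.5,-2.1],[0,0.5,-2.5],[0,0.5,-3],[0,0.5,-3.5]],"turn":[0,0,0,0,0,0,0,0,0,0,0,0],"grip":[1,1,1,1,1,1,1,1,1,1,1,1]}'
```

```text
eef_pos: [0.4388, 0.249, 0.1016]
ft_force: [-0.4, -0.4, 2.3]
t: 19.42
eef_pos: [0.4396, 0.2438, 0.1371]
tool_rot: [[0.996, 0.089, 0.001], [0.089, -0.996, 0.0], [0.001, -0.0, -1.0]]
ft_force: [0.4, -0.1, -0.5]
width: 0.002
```

Now straight up, clear of the gate, and back so the cameras can see.

```bash
python3 -m handwheel '{"linear":[[0,0,-1],[0,0,-3],[0,0,-6],[0,0,-9],[0,0,-12],[0,0,-12],[0,0,-12]],"turn":[0,0,0,0,0,0,0],"grip":[1,1,1,1,1,1,1]}' | egrep 'eef|ft'
python3 - <<'E'
from station import ctrl
import cv2,numpy as np
s=ctrl.read_state(); T=np.eye(4);T[:3,:3]=s["tool_rot"];T[:3,3]=s["eef_pos"];np.save("T8.npy",T)
p,d=ctrl.capture("wrist");cv2.imwrite("pics/wrist8.png",p);np.save("wrist8.npy",d)
p,d=ctrl.capture("scene");cv2.imwrite("pics/scene8.png",p)
p,d=ctrl.capture("side");cv2.imwrite("pics/side8.png",p)
E
```

```text
eef_pos: [0.439, 0.2437, 0.256]
ft_force: [0.7, -0.8, -0.4]
```

View pics/wrist8.png

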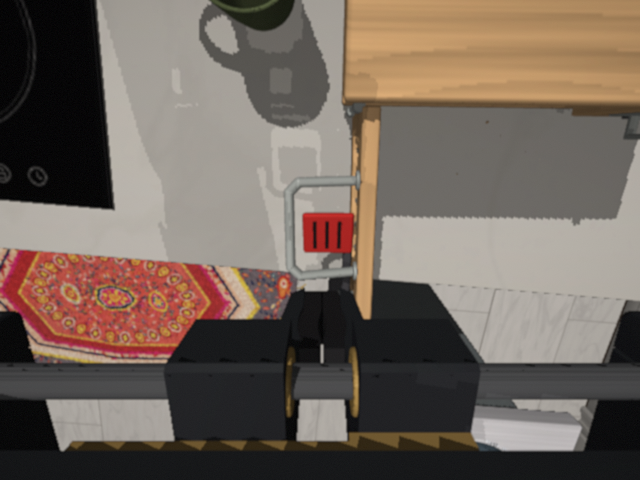

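View pics/side8.png

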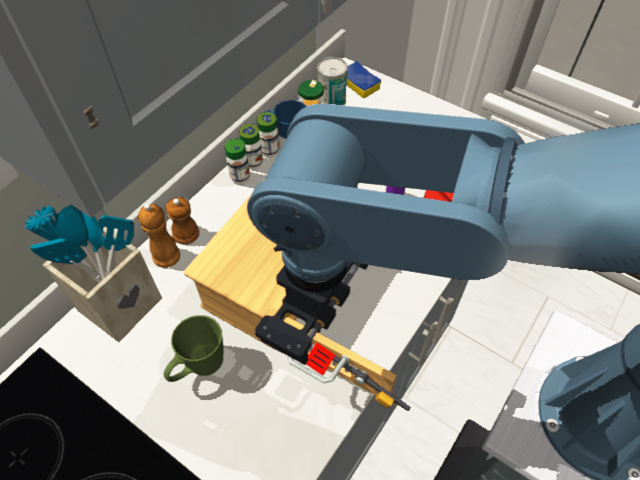

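View pics/scene8.png

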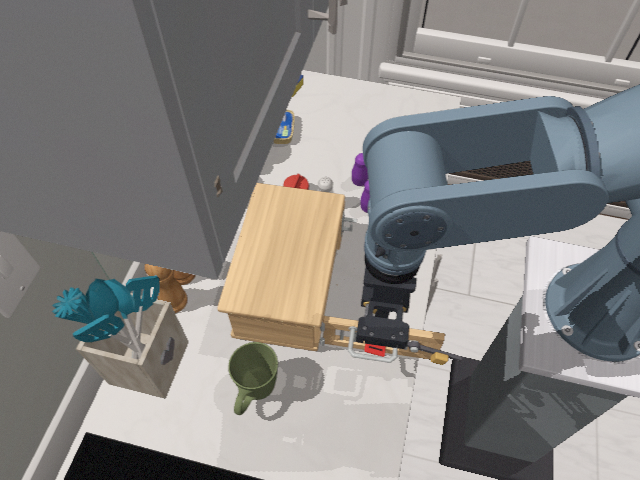

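Run:
```python
from h import *
T=np.load("T8.npy")
def an(a,b,z):
    p=atz("wrist",*a,z,T);q=atz("wrist",*b,z,T);d=(q-p)[:2];return np.arctan2(d[1],d[0]),p.round(4),q.round(4)
A=an((381,108),(373.5,315),.123);B=an((291,195),(292,265),.129);C=an((346,104),(635,110),.14)
for x in (A,B,C):print(x)
# shut dir of gate: -y' ; C is FL->FR = -y'
for x in (A,B): print("phi", ((C[0]-x[0])%(2*np.pi)))
```

```text
(np.float64(-3.0396108204263363), array([0.5374, 0.2077, 0.123 ]), array([0.3668, 0.1902, 0.123 ]))
(np.float64(-3.06305955904564), array([0.4679, 0.2694, 0.129 ]), array([0.4099, 0.2649, 0.129 ]))
(np.float64(-1.4998672388880443), array([0.5364, 0.2348, 0.14  ]), array([0.5507, 0.0341, 0.14  ]))
phi 1.539743581538292
phi 1.5631923201575957
```

The gate is about 1.54–1.56 rad open and the tool is well clear, so I'm handing in.

```bash
python3 -m handwheel '{"linear":[[0,0,0],[0,0,0],[0,0,0],[0,0,0]],"turn":[0,0,0,0],"grip":[1,1,1,1]}'
python3 - <<'E'
from station import ctrl
import cv2,numpy as np
p,d=ctrl.capture("wrist"); print(abs(p.astype(float)-cv2.imread("pics/wrist8.png")).mean())
print(ctrl.sign_off())
E
```

```text
t: 20.95
eef_pos: [0.4394, 0.2438, 0.2567]
tool_rot: [[0.996, 0.089, 0.0], [0.089, -0.996, 0.0], [0.0, -0.0, -1.0]]
ft_force: [0.8, -0.4, -0.2]
width: 0.007
1.7003873697916667
the job is handed in; nothing more can be done
None
```

The gate is open and standing about square to the cupboard's front. I handed the job in at about 21 s of the 72 s allowed, with the gripper lifted well clear.

- **Latch:** I put the shut fingertips through the loop and pressed the red pad down about 19 mm from first contact, which I estimate lifted the bar about 17 mm. I never felt the guard.
- **Swing:** I drew the gate out by the cross bar in an arc. I kept the pad pressed the whole way and let it up slowly at the end.
- **Forces:** Every force I read while pressing and swinging was about 4 N or less. I only get a reading at the end of each move, so a brief peak in between would not show.

**Last checks:**
- **Angle:** the wrist camera gives about 1.54 rad from the gate's top edge and 1.56 rad from the loop, so the two differ by about 0.02 rad.
- **Holding still:** half a second later the wrist picture was nearly unchanged. The force reading was within noise.
- **Things beside the cupboard:** the mug, salt shaker and small timer look unmoved in the scene picture.
- **Not checked:** I never saw the jars and tin inside directly; the tool stayed outside the cupboard throughout.

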